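Stack the steel food carrier on its stand

TASK

Stack up the steel food carrier on the round wooden stand, from the bottom: the tallest pot first, its foot seated in the recess, then the medium pot on that, then the shortest, and last close it with the lid that fits, each fully seated and upright. Leave the too-small lid, the garlic, the spice jars and the matchbox where they are, and tip nothing over.

Things in the scene. Friction and masses are not known exactly. Their poses are not given: they have to be found in the camera images.
- stand: Round wooden stand, fixed to the worktop, 88 mm across and 16 mm high, in its top a round recess 58 mm across, 8 mm deep, for a pot's foot; the shoulder rests on the top face. Origin: centre of the underside, on the worktop. (Overhead: a wall cabinet's front face stands at x = 0.60 wherever y < 0.09, from 0.46 m up; keep wrist and arm clear of it.)
- pot_tall: The tallest of three plain steel pots, open on top: 64 mm across, 72 mm high in all, wall 3 mm, 0.11 to 0.23 kg; seated in the stand, its origin is 10 mm above the stand's origin. Foot: 51 mm across (chamfered to 46), 6 mm deep; it drops into the 58 mm mouth below until the 64 mm shoulder rests on the rim. Origin: centre of the foot's underside, z up; round, stands upright at the start.
- pot_medium: The middle steel pot: 64 mm across, 53 mm high in all, wall 3 mm, 0.09 to 0.19 kg; seated on the tall pot, its origin is 66 mm above that pot's origin. Foot: 51 mm across (chamfered to 46), 6 mm deep; it drops into the 58 mm mouth below until the 64 mm shoulder rests on the rim. Origin: centre of the foot's underside, z up; round, stands upright at the start.
- pot_short: The shortest steel pot: 64 mm across, 36 mm high in all, wall 3 mm, 0.07 to 0.14 kg; seated on the medium pot, its origin is 47 mm above that pot's origin. Foot: 51 mm across (chamfered to 46), 6 mm deep; it drops into the 58 mm mouth below until the 64 mm shoulder rests on the rim. Origin: centre of the foot's underside, z up; round, stands upright at the start.
- lid_fit: The larger steel lid, which fits the pots: disc 64 mm across and 5 mm thick with a round black knob 19 mm across and 19 mm high on top (30 mm high in all), 0.05 to 0.1 kg; seated on the short pot, its origin is 30 mm above that pot's origin. Foot: 51 mm across (chamfered to 46), 6 mm deep; it drops into the 58 mm mouth below until the 64 mm shoulder rests on the rim. Origin: centre of the foot's underside, z up; round, stands upright at the start.
- lid_small: A smaller steel lid from another set, 44 mm across, 30 mm high with a like black knob; it would fall into the pots. Not to be used; stays where it is. Origin: centre of its underside.
- garlic: Bystander: garlic bulb, 50 mm across, 48 mm high. Origin: centre of its underside.
- spice_label: Bystander: glass spice jar with a label and dark cap, 44 mm across, 105 mm high. Origin: centre of its underside.
- spice_dark: Bystander: all-dark spice jar, 44 mm across, 96 mm high. Origin: centre of its underside.
- matches: Bystander: red matchbox lying flat, 38 x 56 x 15 mm. Origin: centre of its underside.
Mind the look-alikes: they are no part of the job. Leave any pink or purple look-alike of the pot_medium alone. Leave any yellow look-alike of the lid_fit alone.

How it is judged (in metres and radians):
On the way, in this order (a step that is already met when the one before it is completed fails the run):
1. the tall pot is seated in the stand (horizontal distance between pot_tall and stand below 0.008 m and z of pot_tall in the frame of stand between 0.007 and 0.013 m and angle between pot_tall's own z axis and vertical below 0.06 rad), for 0.2 s.
2. the medium pot is seated on the tall one (horizontal distance between pot_medium and pot_tall below 0.008 m and z of pot_medium in the frame of pot_tall between 0.063 and 0.069 m and angle between pot_medium's own z axis and vertical below 0.06 rad), for 0.2 s.
3. the short pot is seated on the medium one (horizontal distance between pot_short and pot_medium below 0.008 m and z of pot_short in the frame of pot_medium between 0.044 and 0.05 m and angle between pot_short's own z axis and vertical below 0.06 rad), for 0.2 s.
4. the fitting lid is seated on the short pot (horizontal distance between lid_fit and pot_short below 0.008 m and z of lid_fit in the frame of pot_short between 0.027 and 0.033 m and angle between lid_fit's own z axis and vertical below 0.06 rad), for 0.2 s.
At the end, for the whole second after the job is handed in: From the bottom: stand, tall pot, medium pot, short pot, fitting lid; each centred within 8 mm on the one below, seated to its full depth within 3 mm, upright within 0.06 rad, at rest (all of step 1 and all of step 2 and all of step 3 and all of step 4 and linear speed of each of pot_tall, pot_medium, pot_short, lid_fit below 0.02 m/s); the robot touches nothing.
It fails at once if a bystander (small lid, garlic, spice jar or matchbox) moved more than 25 mm (distance of any of lid_small, garlic, spice_label, spice_dark, matches from where it was at the start of the episode above 0.025 m).
It fails at once if a pot or the fitting lid tipped over (more than 0.7 rad) (angle between any of pot_tall, pot_medium, pot_short, lid_fit's own z axis and vertical above 0.7 rad).
It also fails if it takes over 120 s, if anything falls off the work surface, if the arm or the gripper's body presses on something with over 40 N, if the wrist force passes 120 N, or if a joint passes its speed limit or range.

ROBOT

A 6-joint arm with a two-finger parallel gripper is mounted at the origin on a cart in front of the work surface, level with it; the furniture and walls round the work are solid. World frame = base frame: x ahead of the robot, y to its left, z up, the work surface at z = 0. Lengths are in m, angles in degrees, forces in N, time in s.
With the tool pointing down it reaches from about 0.375 to 0.75 m from the base axis. Payload 9 kg.
Tool frame: the origin (TCP) lies where the fingers leave the gripper's body, on its centre line; the fingertips stand 73 mm ahead of it and the grasp point (between the pads) lies 54 mm ahead of it (robot.tip_reach is the distance from the TCP to the fingertips, in m); z points along the fingers, y is the line along which they close (so a half turn about z gives the same grasp; the last joint's range is limited). The gripper opens to 85 mm and grips with 20 to 120 N. Pads are 22 mm wide; open, the fingers measure 114 mm over their backs; the gripper's body (76 mm by 85 mm) begins 54 mm behind the grasp point. The pads swing forward as they close: fully open they stand 13 mm farther back than shut.
Start: joints at [63.157, 5.964, 5.575, 89.605, 0, 77.527], TCP at [0.149, 0.581, 0.304] pointing down, gripper open.
Joint ranges: [-171.21, 171.21], [-48.23, 106.86], [-62.78, 66.21], [-105.2, 120.99], [-86.42, 89.51], [-180, 180]. Speed limits (degrees/s): [127.2, 127.2, 147.25, 180, 180, 180].

INTERFACE

Orientations are given as [roll, pitch, yaw] about the fixed x, y, z axes, in that order (R = Rz(yaw) Ry(pitch) Rx(roll)).
In Python, from plant import robot gives the robot as it stands. Calls block until the motion is done:
- robot.move_pose(position, orientation): joint-space move of the TCP to a pose.
- robot.line_to(position, vel=0.15, rotation=None, guard=None): straight line of the TCP; rotation=None keeps the orientation; vel is the mean speed in m/s. With guard (N) it stops when the force on the tool has changed by that much, and returns True; else False.
- robot.goto_joints(angles): joint-space move.
- robot.set_gripper(opening): finger opening in m; the grip force is fixed at half the most; returns when the fingers have stopped.
- robot.pause(seconds).
- robot.ik(position, orientation): joint angles nearest the present ones, or None.
- robot.observe(): the state.
- robot.grab_frame(name): name is "scene" or "top" or "wrist"; returns the picture (420x560x3 uint8, blue, green, red); there is no depth.
- robot.get_calibration(name): a dict with "vertical_fov" (degrees; the focal length in pixels is half the picture's height over the tangent of half this angle, whatever the lens; pixels are square), "cx", "cy" (the principal point, pixels), "rvec" (rotation vector, rad) and "tvec" (3), from world to camera coordinates, as OpenCV has them. Camera axes: x right, y down, z forward; pixel columns grow to the right and rows downward; lengths in m; the calibration is good to about 2 mm. The wrist camera is an equidistant fisheye: a pixel r from the principal point sees the ray r / f radians off the axis. A picture is of the moment at which its call begins: read the wrist's pose just before it. get_calibration takes no time and is no camera call; for the wrist camera it gives the pose at the moment of the call.
A pose or a line that the arm cannot do raises robot.IKError and nothing moves.
- robot.job_done(): hands the job in; it is judged then, once.
The state is a dict: "time": time; "q": joint angles; "qvel": joint speeds; "joint_torque": joint torques, N m; "tool_pos": TCP position; "tcp_rot": TCP orientation; "ft_force": force on the tool from outside, world axes, zero at the start; "torque": the same for the moment, N m; "gripper_width": finger opening in m; "gripper_force": force on a finger pad.
Only numpy, scipy, OpenCV 4.12 (cv2) and the standard library are available. Lean on these libraries where they do the work, as an engineer would, in place of code of your own. Each camera call takes 0.05 s, during which the arm holds its last target. There are 200 camera calls.

## Working session

There is one attempt and no reset: what is moved stays moved. The work goes in short steps, each a Python script; the robot and the scene stay as the last script left them, time stands still between calls to the robot, and variables do not carry over. Pictures are saved under pics/ and viewed, at most 14 in all, crops included, and the job is handed in when it is done.

```bash
mkdir -p pics; ls
python3 - <<'E'
from plant import robot
import cv2
for n in("scene","top"):
    cv2.imwrite(f"pics/{n}0.png",robot.grab_frame(n)); c=robot.get_calibration(n); print(n,c)
print(robot.observe())
E
```

```text
pics
scene {'vertical_fov': 53.59070176448613, 'cx': 280.8209950529078, 'cy': 206.77277327627854, 'rvec': array([ 2.15994412, -0.48623682,  0.2229381 ]), 'tvec': array([-0.49556057,  0.15676914,  0.92583419])}
top {'vertical_fov': 53.03442165614577, 'cx': 279.3081165211244, 'cy': 207.49531592584543, 'rvec': array([ 2.12744558, -2.11749233,  0.16876668]), 'tvec': array([-0.00130691,  0.5264408 ,  1.15800619])}
{'time': 0.1, 'q': array([ 6.31554750e+01,  5.99638900e+00,  5.53023910e+00,  8.96051950e+01,
       -4.85167276e-04,  7.75258105e+01]), 'qvel': array([ 0.0558066 , -0.0611149 ,  0.19428938,  0.02414744,  0.03172434,
       -0.13552218]), 'joint_torque': array([ 7.85553799e-03, -5.58206499e+01,  5.04721606e+01,  1.31672836e-02,
       -2.44562298e-04, -1.23249967e-05]), 'tool_pos': array([0.14881109, 0.58102162, 0.3031756 ]), 'tcp_rot': array([-1.79930235e+02, -1.49367554e-02,  1.65629656e+02]), 'ft_force': array([-0.04731551,  0.4265615 ,  0.14538918]), 'torque': array([ 0.01746985, -0.07279196,  0.00832404]), 'gripper_force': 0.0, 'gripper_width': 0.08563995953680476}
```

View pics/scene0.png

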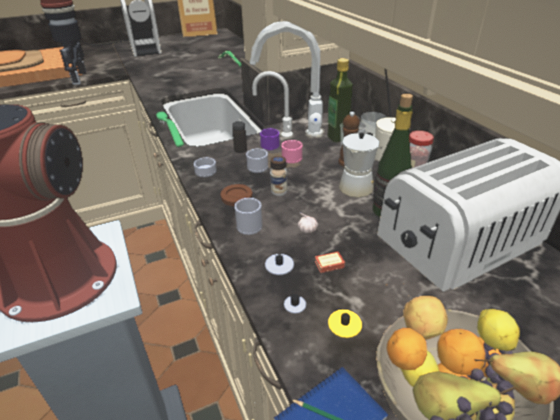

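View pics/top0.png

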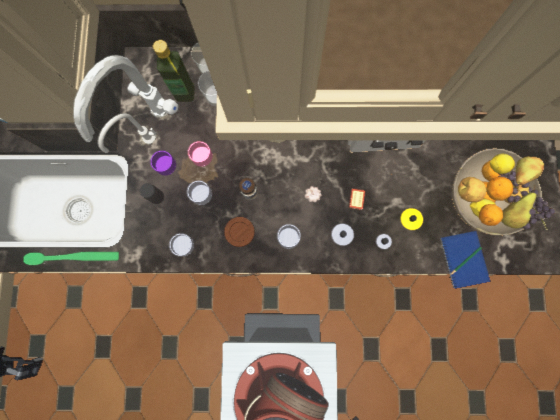

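```bash
cat > h.py <<'E'
import numpy as np, cv2
from plant import robot
def cam(n):
    c=robot.get_calibration(n); R=cv2.Rodrigues(np.array(c["rvec"]))[0]; t=np.array(c["tvec"]).ravel()
    return R,t,210/np.tan(np.radians(c["vertical_fov"]/2)),c["cx"],c["cy"]
def ray(C,n,u,v):
    R,t,f,cx,cy=C; a,b=u-cx,v-cy
    if n=="wrist":
        r=np.hypot(a,b)+1e-9; th=r/f; d=np.array([np.sin(th)*a/r,np.sin(th)*b/r,np.cos(th)])
    else: d=np.array([a/f,b/f,1])
    return -R.T@t,R.T@d
def back(C,n,u,v,z):
    o,d=ray(C,n,u,v); return o+d*(z-o[2])/d[2]
def proj(C,n,P):
    R,t,f,cx,cy=C; p=np.atleast_2d(P)@R.T+t
    if n=="wrist":
        rr=np.hypot(p[:,0],p[:,1])+1e-12; th=np.arctan2(rr,p[:,2]); return np.c_[cx+f*th*p[:,0]/rr,cy+f*th*p[:,1]/rr]
    return np.c_[cx+f*p[:,0]/p[:,2],cy+f*p[:,1]/p[:,2]]
E
python3 - <<'E'
from h import *
C=cam("top")
for n,u,v,z in[("tall",289,236,.072),("med",199,191,.053),("short",181,244,.036),("stand",239,232,.016),("lid",343,234,.011),("small",384,241,.011),("yel",412,218,.011),("dark",150,192,.096),("label",248,187,.105),("garlic",313,194,.04),("match",357,199,.015),("pink",199,152,.05),("purple",162,162,.05)]:
    print(n,back(C,"top",u,v,z).round(3))
print(robot.tip_reach, (-cam("top")[0].T@cam("top")[1]))
a=cv2.imread("pics/top0.png")[130:270,110:310]; b=cv2.imread("pics/scene0.png")[110:260,180:330]
a=cv2.resize(a,(800,560),interpolation=2)
cv2.imwrite("pics/crop.png",a)
cv2.imwrite("pics/crops.png",cv2.resize(b,(600,600),interpolation=2))
E
```

```text
tall [ 0.442 -0.027  0.072]
med [0.573 0.232 0.053]
short [0.422 0.281 0.036]
stand [0.459 0.118 0.016]
lid [ 0.455 -0.184  0.011]
small [ 0.435 -0.302  0.011]
yel [ 0.503 -0.386  0.011]
dark [0.56  0.359 0.096]
label [0.573 0.086 0.105]
garlic [ 0.567 -0.096  0.04 ]
match [ 0.558 -0.226  0.015]
pink [0.69  0.237 0.05 ]
purple [0.66  0.345 0.05 ]
0.0726 [ 0.31686998 -0.01892324  1.23180976]
```

View pics/crops.png

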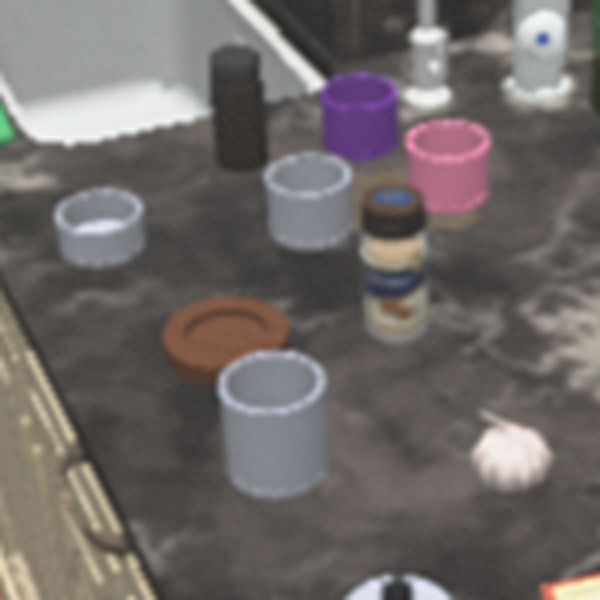

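Run:
```python
from h import *
for n,p in dict(stand=(.459,.118),tall=(.442,-.027),med=(.573,.232),short=(.422,.281),lid=(.455,-.184)).items():
    for y in (0,90,180): 
        q=robot.ik([*p,.25],[180,0,y]); print(n,y,None if q is None else np.round(q))
robot.move_pose([.459,.118,.28],[180,0,90])
C=cam("wrist"); print("cam",-C[0].T@C[1],C[2:],C[0].round(2).tolist(),robot.observe()["tool_pos"])
cv2.imwrite("pics/w1.png",robot.grab_frame("wrist"))
```

```text
stand 0 [ -1. -17. -21.  85.   0. 179.]
stand 90 [ -1. -17. -21.  85.   0.  89.]
stand 180 [ -1. -17. -21.  85.   0.  -1.]
tall 0 [-21. -22. -26.  86.   0. 159.]
tall 90 [-21. -22. -26.  86.   0.  69.]
tall 180 [-21. -22. -26.  86.   0. -21.]
med 0 [  10.    9.    3.   84.    0. -170.]
med 90 [ 10.   9.   3.  84.   0. 100.]
med 180 [10.  9.  3. 84.  0. 10.]
short 0 [  19.  -11.  -16.   84.    0. -161.]
short 90 [ 19. -11. -16.  84.   0. 109.]
short 180 [ 19. -11. -16.  84.   0.  19.]
lid 0 [-37. -14. -19.  85.   0. 143.]
lid 90 [-37. -14. -19.  85.   0.  53.]
lid 180 [-37. -14. -19.  85.   0. -37.]
cam [0.45885748 0.19911527 0.34859639] (np.float64(325.19226210127806), 284.04345242399273, 217.61106230018902) [[1.0, 0.0, 0.0], [0.0, -0.95, 0.31], [0.0, -0.31, -0.95]] [0.45895718 0.11862042 0.28009821]
```

View pics/w1.png

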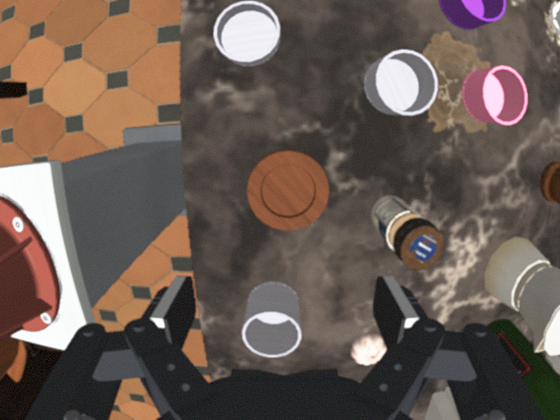

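```bash
cat >> h.py <<'E'
from scipy.ndimage import map_coordinates
from scipy.optimize import minimize
A=np.linspace(0,2*np.pi,180,endpoint=False); CS=np.c_[np.cos(A),np.sin(A)]
OBJ=dict(stand=[(.044,.016),(.029,.016)],tall=[(.032,.072),(.029,.072)],med=[(.032,.053),(.029,.053)],short=[(.032,.036),(.029,.036)],lid=[(.032,.011),(.032,.006)])
def fit(img,C,n,circles,xy0,span=.012,sig=1.0):
    """xy of a vertical-axis stack of circles: max mean radial image gradient"""
    g=cv2.GaussianBlur(img,(0,0),sig).astype(float)
    def score(xy):
        s=0
        for r,z in circles:
            v=[]
            for dr in (-.0012,.0012):
                P=np.c_[xy[0]+(r+dr)*CS[:,0],xy[1]+(r+dr)*CS[:,1],np.full(len(A),z)]; uv=proj(C,n,P)
                v.append(np.stack([map_coordinates(g[...,k],[uv[:,1],uv[:,0]],order=1,mode="nearest") for k in range(3)],1))
            s+=np.mean(np.minimum(np.abs(v[1]-v[0]).sum(1),90))
        return s
    G=np.arange(-span,span+1e-9,.001); best=max(((score((xy0[0]+a,xy0[1]+b)),a,b) for a in G for b in G))
    x=minimize(lambda p:-score(p/1000),1000*np.array([xy0[0]+best[1],xy0[1]+best[2]]),method="Nelder-Mead",options=dict(initial_simplex=None,xatol=.05))
    return x.x/1000,-x.fun
def draw(img,C,n,circles,xy):
    for r,z in circles:
        uv=proj(C,n,np.c_[xy[0]+r*CS[:,0],xy[1]+r*CS[:,1],np.full(len(A),z)])
        cv2.polylines(img,[np.round(uv*16).astype(np.int32)],True,(0,255,0),1,cv2.LINE_AA,4)
E
python3 - <<'E'
from h import *
C=cam("wrist"); im=robot.grab_frame("wrist"); T=cam("top"); it=cv2.imread("pics/top0.png"); o=im.copy(); ot=it.copy()
for k,p in dict(stand=(.459,.118),tall=(.442,-.027),med=(.573,.232),short=(.422,.281)).items():
    a,s=fit(im,C,"wrist",OBJ[k],p); b,s2=fit(it,T,"top",OBJ[k],p); print(k,a.round(4),round(s),b.round(4),round(s2))
    draw(o,C,"wrist",OBJ[k],a); draw(ot,T,"top",OBJ[k],b)
cv2.imwrite("pics/o1.png",cv2.resize(o[:370,170:],None,fx=2,fy=2)[:600,:800])
cv2.imwrite("pics/o1.png",cv2.resize(o[:370,170:],(780,740))[:600])
E
```

```text
stand [0.463  0.1189] 86 [0.4624 0.1197] 24
tall [ 0.4457 -0.0229] 177 [ 0.4431 -0.025 ] 122
med [0.5726 0.2356] 177 [0.5717 0.236 ] 117
short [0.4232 0.2824] 174 [0.4212 0.2849] 134
```

View pics/o1.png

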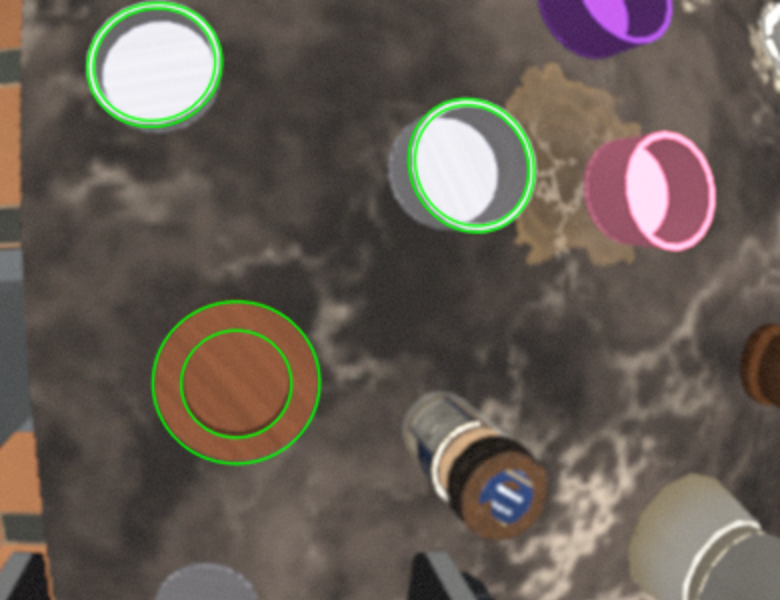

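Run:
```python
from h import *
robot.line_to([.444,-.024,.28])
C=cam("wrist"); im=robot.grab_frame("wrist")
p,s=fit(im,C,"wrist",OBJ["tall"],(.444,-.024)); print(p,s)
robot.line_to([p[0],p[1],.16]); print(robot.line_to([p[0],p[1],.106],vel=.06,guard=8))
robot.set_gripper(.04); o=robot.observe(); print(o["gripper_width"],o["gripper_force"],o["tool_pos"],o["ft_force"])
robot.line_to([p[0],p[1],.19],vel=.1); o=robot.observe(); print(o["tool_pos"],o["gripper_width"],o["ft_force"],o["time"])
C=cam("wrist"); im=robot.grab_frame("wrist"); cv2.imwrite("pics/w2.png",im)
q,s=fit(im,C,"wrist",[(.032,.156),(.029,.156)],p); print(q,s); draw(im,C,"wrist",[(.032,.156),(.029,.156)],q);cv2.imwrite("pics/w2o.png",im)
```

```text
[ 0.44544402 -0.02301965] 178.41695191173523
False
0.06294426797303874 65.58197122067213 [ 0.44578104 -0.02314813  0.10695808] [-2.91815003  1.05310794  7.21709957]
[ 0.44509921 -0.02290531  0.18922984] 0.06301149816196269 [ 0.53539821  0.11282735 -1.31189639] 6.7
[ 0.44587728 -0.01881002] 135.94565916160752
```

View pics/w2o.png

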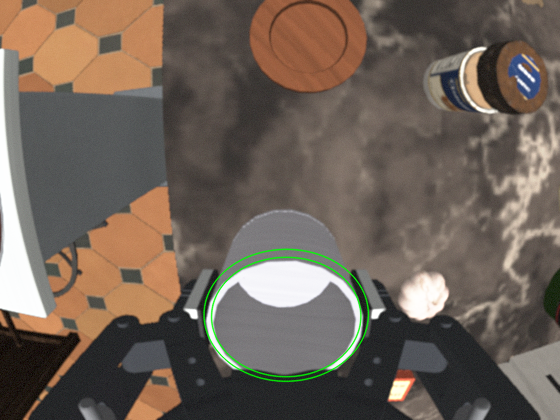

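Run:
```python
from h import *
C=cam("wrist"); im=cv2.imread("pics/w2.png"); print(-C[0].T@C[1])
for z in np.arange(.136,.162,.002):
    q,s=fit(im,C,"wrist",[(.032,z),(.029,z)],(.445,-.022),span=.008); print(round(z,3),q.round(4),round(s,1))
```

```text
[0.44516476 0.05758067 0.2576566 ]
0.136 [ 0.4453 -0.031 ] 81.4
0.138 [ 0.4458 -0.0302] 93.6
0.14 [ 0.4448 -0.0292] 106.6
0.142 [ 0.4451 -0.0298] 120.4
0.144 [ 0.4452 -0.0274] 136.8
0.146 [ 0.4456 -0.0262] 142.5
0.148 [ 0.4454 -0.0254] 146.3
0.15 [ 0.4453 -0.0244] 155.9
0.152 [ 0.4453 -0.0234] 149.2
0.154 [ 0.4451 -0.0204] 139.8
0.156 [ 0.4452 -0.0185] 135.1
0.158 [ 0.444  -0.0204] 125.0
0.16 [ 0.4449 -0.0139] 118.3
```

```bash
cat >> h.py <<'E'
def st(m=""):
    o=robot.observe(); print(m,"t",round(o["time"],1),"pos",o["tool_pos"].round(4),"w",round(o["gripper_width"],4),"F",o["ft_force"].round(1))
E
python3 - <<'E'
from h import *
x,y=.463,.1189
robot.line_to([x,y,.19]); robot.line_to([x,y,.130],vel=.08); st()
g=robot.line_to([x,y,.108],vel=.025,guard=8); st(g)
robot.pause(.3); C=cam("wrist"); im=robot.grab_frame("wrist"); cv2.imwrite("pics/w3.png",im); st()
E
```

```text
t 8.8 pos [0.4633 0.1189 0.1305] w 0.0628 F [ 0.3  0.  -2. ]
True t 9.3 pos [0.463  0.1189 0.117 ] w 0.0632 F [-1.4 -0.2  6.3]
 t 9.7 pos [0.463  0.1189 0.117 ] w 0.0631 F [-2.3  0.6  6.6]
```

View pics/w3.png

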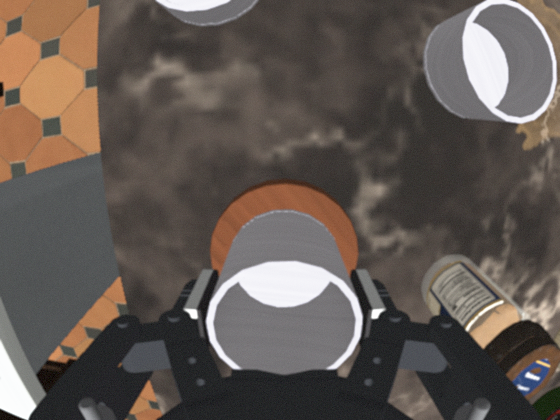

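Run:
```python
from h import *
robot.set_gripper(.085); x,y=.463,.1189
robot.line_to([x,y,.20],vel=.12); robot.line_to([x,y,.30]); robot.pause(.2)
C=cam("wrist"); im=robot.grab_frame("wrist"); cv2.imwrite("pics/w4.png",im)
for z in(.078,.082,.086): print(z,fit(im,C,"wrist",[(.032,z),(.029,z)],(x,y)))
print("stand",fit(im,C,"wrist",[(.044,.016)],(x,y)))
T=cam("top"); it=robot.grab_frame("top"); print("top",fit(it,T,"top",[(.032,.082),(.029,.082)],(x,y)))
# medium
robot.line_to([.5724,.2357,.28])
C=cam("wrist"); im=robot.grab_frame("wrist"); p,s=fit(im,C,"wrist",OBJ["med"],(.5724,.2357)); print("med",p,s); st()
cv2.imwrite("pics/w5.png",im)
```

```text
0.078 (array([0.46290971, 0.11775041]), np.float64(173.07897421198703))
0.082 (array([0.46286933, 0.11899303]), np.float64(178.17683780462622))
0.086 (array([0.46285293, 0.11932009]), np.float64(177.74488254990302))
stand (array([0.46302696, 0.11841054]), np.float64(52.728412412386945))
top (array([0.46242225, 0.11401063]), np.float64(108.28980069941022))
med [0.57452884 0.23815875] 176.4679847270113
 t 13.3 pos [0.5722 0.2353 0.2803] w 0.0853 F [-0.1 -0.5 -0.6]
```

```bash
cat >> h.py <<'E'
def look(k,xy):
    C=cam("wrist"); im=robot.grab_frame("wrist"); p,s=fit(im,C,"wrist",OBJ[k] if isinstance(k,str) else k,xy); print(k,p.round(4),round(s)); return p
def pick(p,zc,ztop):
    robot.line_to([*p,zc+.06]); print("guard",robot.line_to([*p,zc],vel=.06,guard=10))
    robot.set_gripper(.005); st("grip"); z0=robot.observe()["tool_pos"][2]
    robot.line_to([*p,ztop],vel=.12); robot.pause(.2); st("lift"); return z0
def place(xy,zt,ztop,dz):
    """carry at ztop, lower to expected seat zt"""
    robot.line_to([*xy,ztop],vel=.15); robot.line_to([*xy,zt+.014],vel=.1); robot.pause(.2)
    g=robot.line_to([*xy,zt-.008],vel=.02,guard=dz); robot.pause(.2); st(f"seat {zt:.4f} {g}")
E
python3 - <<'E'
from h import *
robot.line_to([.5745,.2382,.28],vel=.05); robot.pause(.2); p=look("med",(.5745,.2382))
z0=pick(p,.090,.26)
place((.4629,.1189),z0+.076,.26,8)
cv2.imwrite("pics/w6.png",robot.grab_frame("wrist"))
E
```

```text
med [0.5746 0.2381] 176
guard False
grip t 16.3 pos [0.5751 0.2382 0.0911] w 0.0628 F [-0.5 -0.2  5.8]
lift t 18.1 pos [0.5744 0.238  0.2595] w 0.0625 F [ 0.2  0.5 -1. ]
seat 0.1671 True t 21.4 pos [0.4629 0.1189 0.167 ] w 0.063 F [-1.4 -0.1  6. ]
```

View pics/w6.png

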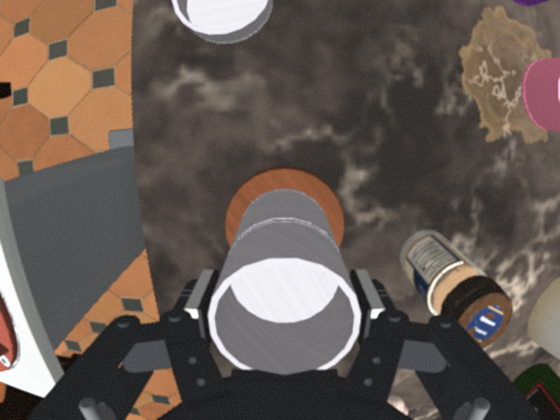

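Run:
```python
from h import *
x,y=.4629,.1189
robot.set_gripper(.085); robot.line_to([x,y,.25],vel=.12); robot.line_to([x,y,.335]); robot.pause(.2)
m=look([(.032,.129),(.029,.129)],(x,y))
robot.line_to([.423,.283,.28]); robot.pause(.2); p=look("short",(.423,.283))
robot.line_to([*p,.28],vel=.05); robot.pause(.2); p=look("short",p)
z0=pick(p,.081,.29)
place((x,y),z0+.123,.29,8)
cv2.imwrite("pics/w7.png",robot.grab_frame("wrist"))
```

```text
[(0.032, 0.129), (0.029, 0.129)] [0.4629 0.1188] 177
short [0.4229 0.2861] 177
short [0.4229 0.2861] 177
guard False
grip t 28.2 pos [0.4234 0.2863 0.0821] w 0.0624 F [-2.9 -2.   7.4]
lift t 30.3 pos [0.4228 0.2861 0.2897] w 0.0622 F [-0.1 -0.1 -0.7]
seat 0.2051 True t 33.6 pos [0.4629 0.1189 0.2051] w 0.0623 F [-0.5  0.2  6.2]
```

View pics/w7.png

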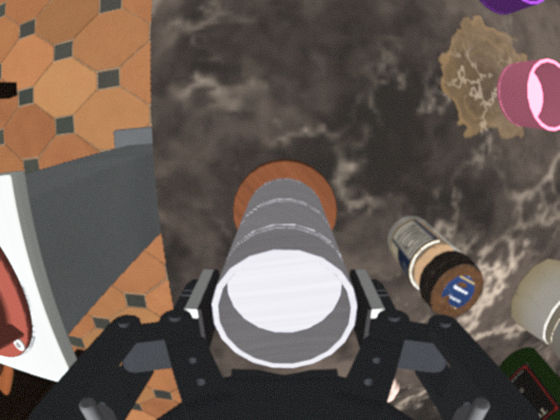

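Run:
```python
from h import *
x,y=.4629,.1189
robot.set_gripper(.085); robot.line_to([x,y,.28],vel=.12); robot.line_to([x,y,.365]); robot.pause(.2)
m=look([(.032,.159),(.029,.159)],(x,y))
robot.line_to([.457,-.182,.28],vel=.2); robot.pause(.2); p=look("lid",(.457,-.182))
robot.line_to([*p,.28],vel=.05); robot.pause(.2); p=look("lid",p)
C=cam("wrist"); im=robot.grab_frame("wrist"); draw(im,C,"wrist",OBJ["lid"],p); draw(im,C,"wrist",[(.0095,.030)],p); cv2.imwrite("pics/w8.png",im)
```

```text
[(0.032, 0.159), (0.029, 0.159)] [0.4629 0.1186] 176
lid [ 0.458 -0.181] 180
lid [ 0.458 -0.181] 180
```

View pics/w8.png

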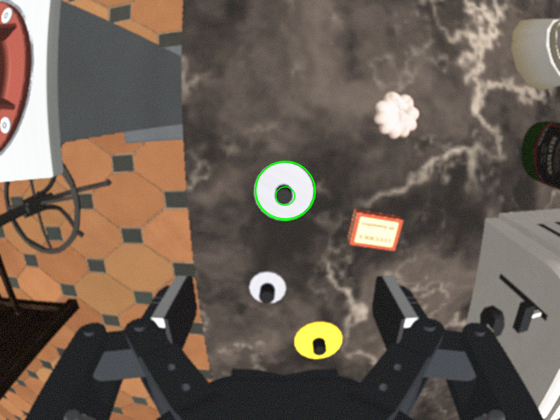

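Lid fit matches (285,190), with its knob inside the green circle. Now I'll find the disc with narrowed fingers, back off slightly and grip the knob.

Run:
```python
from h import *
p=(.458,-.181)
robot.line_to([*p,.16]); robot.set_gripper(.034); robot.line_to([*p,.115],vel=.08); robot.pause(.2)
g=robot.line_to([*p,.078],vel=.02,guard=5); st(g)
z=robot.observe()["tool_pos"][2]; robot.line_to([*p,z+.0045],vel=.03); st()
robot.set_gripper(.005); st("grip"); 
robot.line_to([*p,.20],vel=.1); robot.pause(.2); st("lift")
cv2.imwrite("pics/w9.png",robot.grab_frame("wrist"))
```

```text
True t 42.1 pos [ 0.458  -0.181   0.0828] w 0.034 F [-0.7  0.7  4.7]
 t 42.5 pos [ 0.4581 -0.1811  0.0875] w 0.0341 F [-0.5  0.2 -0.2]
grip t 42.8 pos [ 0.458  -0.181   0.0875] w 0.0162 F [-0.7  0.6  3.4]
lift t 44.2 pos [ 0.4578 -0.1809  0.1995] w 0.0161 F [-0.4 -1.  -0.9]
```

View pics/w9.png

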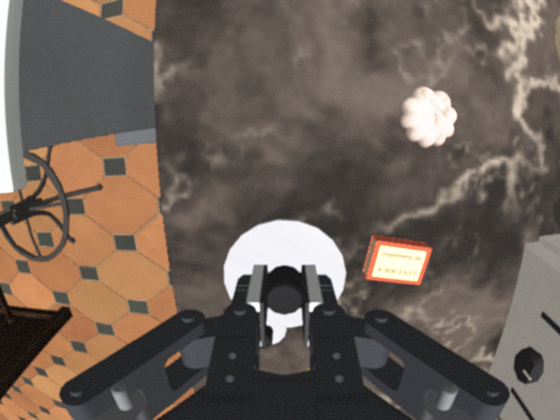

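Run:
```python
from h import *
C=cam("wrist"); im=robot.grab_frame("wrist")
for z in(.119,.121,.123,.125): print(z,fit(im,C,"wrist",[(.032,z)],(.458,-.181),span=.008))
robot.line_to([.4578,-.181,.31]); 
place((.4629,.1188),.2405,.31,6)
cv2.imwrite("pics/w10.png",robot.grab_frame("wrist"))
```

```text
0.119 (array([ 0.45835657, -0.18103476]), np.float64(72.74218138509835))
0.121 (array([ 0.45867989, -0.17990833]), np.float64(73.20495603521609))
0.123 (array([ 0.45764967, -0.17913545]), np.float64(73.04082281867431))
0.125 (array([ 0.45755422, -0.17835974]), np.float64(72.72168279401983))
seat 0.2405 True t 49.2 pos [0.4629 0.1188 0.2404] w 0.0163 F [-0.5  0.5  5.8]
```

View pics/w10.png

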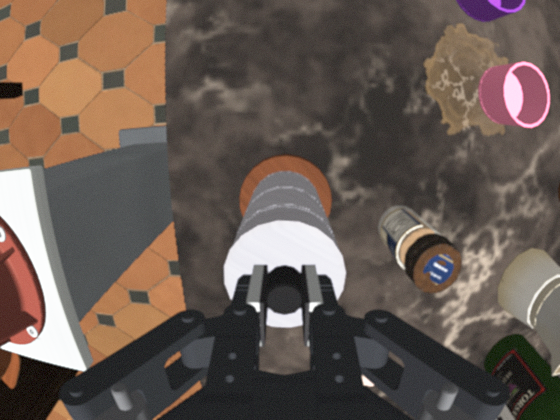

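Run:
```python
from h import *
x,y=.4629,.1188
robot.set_gripper(.045); robot.line_to([x,y,.30],vel=.08); robot.line_to([x,y,.36]); robot.pause(.3)
look([(.032,.164)],(x,y))
cv2.imwrite("pics/s2.png",cv2.resize(robot.grab_frame("scene")[60:300,150:420],(675,600)))
```

```text
[(0.032, 0.164)] [0.4639 0.1188] 90
```

View pics/s2.png

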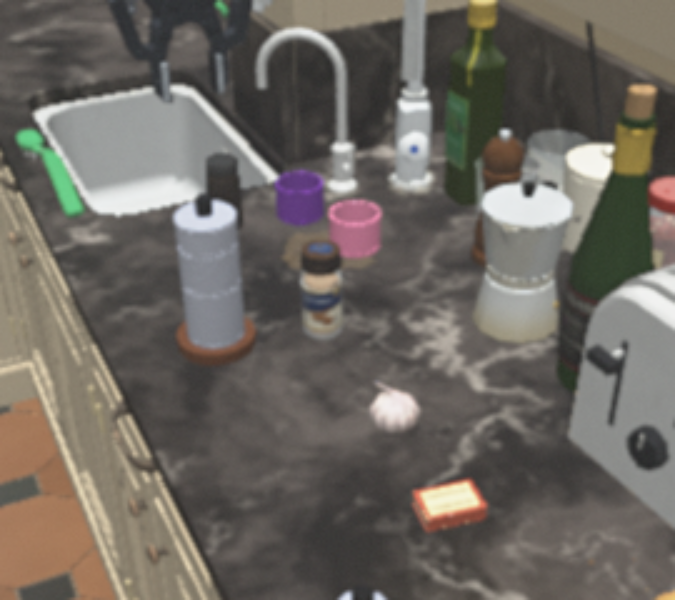

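The crop shows the complete, upright stack at (210,280) with the lid closed and the bystanders in place.

```bash
python3 -c "
from plant import robot
print(robot.job_done())"
```

```text
the job is handed in; nothing more can be done
None
```

The food carrier is stacked on the stand (tall, medium, short pot, then the fitting lid), all seated and upright in the final picture with no bystander disturbed, and the job is handed in; no verdict came back.

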